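# Fit the tube block to the heater and hold the tube rack over it

### The job

Set up the block heater: lift the aluminium tube block by its T-bar, seat it gently on the heater's plate so that it drops fully home over the two locating pegs, and let go of it. Then take the rack of six capped tubes by its handle, lift it straight up out of its steel stand and hold it steady and level over the block, square to it with each tube above its hole and the tube ends a few centimetres clear of the block, so that I can look the tubes over before they go in: finish there still holding the rack in the air. Do not drop or tip either one, and leave the bottle, beaker and jar where they stand.

Things in the scene. Friction and masses are not known exactly. Their poses are not given: they have to be found in the camera images.
- heater: Dry block heater, fixed, white housing; origin on the bench under the centre of its heating plate, z up. -x points to the sloped control panel; the housing reaches 160 mm to -x, 90 mm to +x, 80 mm to either side, 74 mm up (panel 92 mm). A grey collar round the plate stands 8 mm above the plate; its opening is 91 mm (x) by 111 mm (y).
- heater_seat (a point): Centre of the steel heating plate, on its top face, 75 mm above the bench. Two fixed pegs, 8 mm diameter, 10 mm high with tapered tips, stand on it at y = +34 and -34 mm (heater axes). Fully home, the block's underside lies on this plate, its y axis along the heater's y axis, either way round.
- block: Loose aluminium block 76 (x) x 96 (y) x 50 mm high, 0.75 kg, on the bench. Origin: centre of underside, z up. Below: two peg sockets, 11 mm diameter, 12 mm deep, at y = +-34 mm. Top: six 18 mm holes at x = +-20, y = -30, 0, 30 mm. Dark T-bar over the middle: 10 mm wide (x), 44 long (y), 12 high, its centre 74 mm above the origin, 18 mm free below it. Half-turn symmetric.
- stand: Stainless stand on a blue board 112 x 150 mm, fixed, carrying the rack at the start. Origin on the bench at its centre; long axis y. Rim 92 mm above the bench; opening 78 mm (x) by 118 mm (y); a black bow handle sticks out 16 mm at each y end, 60 mm up.
- rack: Loose, 0.36-0.55 kg: steel plate 86 (x) x 126 mm (y) with six 16 mm tubes fixed at x = +-20, y = -30, 0, 30 mm, hanging 76 mm below it. Origin amid the tube ends, z up; plate underside z = 76, cap tops 95 mm. Black grip along y over the centre of mass: 12 wide (x), 70 long, 16 high, centre z = 126 mm. Starts on the stand's rim, tube ends 16 mm above the bench. Half-turn symmetric.
- reagent: Bystander: amber reagent bottle, 70 mm diameter, 145 mm high; origin at the centre of its base.
- beaker: Bystander: empty glass beaker, 70 mm diameter, 90 mm high; origin at the centre of its base.
- jar: Bystander: white plastic jar, 64 mm diameter, 85 mm high; origin at the centre of its base.
Not all that is in view belongs to the job. Leave any red or turquoise look-alike of the rack alone.

How it is judged:
By the outcome, as a careful person would: the job done as asked, in the order asked, and still so for the second after the job is handed in, while the arm keeps its last pose, push and grip.
It also fails if it takes over 64 s, if anything falls off the work surface, if the arm or the gripper's body presses on something with over 40 N, if the wrist force passes 120 N, or if a joint passes its speed limit or range.

### The arm

A 6-joint arm with a two-finger parallel gripper is mounted at the origin on the work surface. World frame = base frame: x ahead of the robot, y to its left, z up, the work surface at z = 0. Lengths are in mm, angles in rad, forces in N, time in s.
With the tool pointing down it reaches from about 350 to 800 mm from the base axis. Payload 7.3 kg.
Tool frame: the origin (TCP) lies at the very end of the fingers, on their centre line; the grasp point (between the pads) lies 19 mm behind it; z points along the fingers, y is the line along which they close (so a half turn about z gives the same grasp; the last joint's range is limited). The gripper opens to 85 mm and grips with 20 to 120 N. Pads are 22 mm wide; open, the fingers measure 114 mm over their backs; the gripper's body (76 mm by 85 mm) begins 54 mm behind the grasp point. The pads swing forward as they close: fully open they stand 13 mm farther back than shut.
Start: joints at [-1.277, 0.342, 1.524, -0, 1.275, -0.146], TCP at [223.547, -475.049, 231.322] pointing down, gripper open.
Joint ranges: [-2.53, 2.53], [-0.77, 2.02], [0.04, 2.7], [-1, 4.14], [0.28, 2.66], [-3.11, 3.11]. Speed limits (rad/s): [2.57, 2.57, 3.14, 3.14, 3.14, 3.14].

### API

Orientations are given as [roll, pitch, yaw] about the fixed x, y, z axes, in that order (R = Rz(yaw) Ry(pitch) Rx(roll)).
In Python, from bench import bot, capture gives the robot as it stands. The module is installed in compiled form; this text tells all that it offers.
- The arm moves only by the shell command python3 -m creep 'ROWS' [OPENING]. ROWS is JSON, a list of rows, each a list of 2 entries, a list of its own where there are three numbers: the shift along the tool's x, y, z in m, then the turn about the tool's z in degrees. In form: [[[tx, ty, tz], spin], ...]. A call has 1 to 12 rows; each row is the pose to reach, as a shift and turn from the pose commanded when the call began, along the tool's axes at that moment; what a row does not reach only later rows make up. A row lasts 1/10 s, in which the tool goes at most 50 mm and 8.59 degrees, less where a joint would pass 70% of its speed; a pose out of reach is approached as far as the arm can. A call with a gripper value outside its range is refused whole. OPENING is the opening, from 0 (shut) to 1 (fully open), set as the call begins (- or left out, the last holds). The fingers move at their own pace and stop on an object; the grip force is fixed at half the most. Time passes only in rows, so rows that repeat a pose let the fingers close. It gives the time, the measured TCP pose, the force, the opening and the grip force at its end, in the units of the state.
- bot.observe(): the state, without advancing time (a new reading comes with each control period).
- capture(name): name is "scene" or "top"; returns a dict with "color" (400x640x3 uint8, red, green, blue), "fx", "fy", "cx", "cy" (pixels), "k1" (the pictures are not rectified: a ray, as slopes to the right and down, at radius r is drawn at 1 + k1 r^2 times it, then the intrinsics apply), "origin" and "attitude" of the camera in the world. Camera axes: x right, y up, looking along -z (the intrinsics and any distortion apply to the point x, -y, -z); pixel columns grow to the right and rows downward; lengths in mm; the calibration is good to about 2 mm. A picture is of the moment at which its call begins. There is no depth.
- bot.hand_in(): hands the job in; it is judged then, once.
The state is a dict: "time": time; "joints": joint angles; "joint_velocities": joint speeds; "joint_torque": joint torques, N m; "tool_pos": TCP position; "tcp_rot": TCP orientation; "wrist_force": force on the tool from outside, world axes, zero at the start; "wrist_torque": the same for the moment, N m; "grip_width": opening from 0.0 (shut) to 1.0 (fully open); "grip_force": force on a finger pad.
Only numpy, scipy, OpenCV 4.12 (cv2) and the standard library are available. Lean on these libraries where they do the work, as an engineer would, in place of code of your own. Each camera call takes 0.05 s, during which the arm holds its last target. There are 200 camera calls.

## Working session

There is one attempt and no reset: what is moved stays moved. The work goes in short steps, Python scripts to look and compute and a shell command to move; the robot and the scene stay as the last step left them, time stands still between calls to the robot, and variables do not carry over. Pictures are saved under pics/ and viewed, at most 10 in all, crops included, and the job is handed in when it is done.

```bash
mkdir -p pics; python3 - <<'E'
from bench import bot,capture
import cv2
print(bot.observe())
for n in("scene","top"):
    c=capture(n); cv2.imwrite(f"pics/{n}0.png",c["color"][:,:,::-1]); print({k:v for k,v in c.items() if k!="color"})
E
```

```text
{'time': 0.0, 'joints': array([-1.27700329e+00,  3.42739644e-01,  1.52499391e+00, -2.51287353e-05,
        1.27541802e+00, -1.45991229e-01]), 'joint_velocities': array([-1.60529927e-03,  9.95204900e-05,  1.09370918e-03,  1.62335699e-03,
        4.19735254e-04, -3.31851227e-04]), 'joint_torque': array([ 2.44320996e-03, -4.33673537e+01, -2.46006078e+01, -1.12289822e-04,
        7.92012666e-03, -2.41628106e-05]), 'tool_pos': array([ 223.41700969, -474.65076834,  230.62525066]), 'tcp_rot': array([-3.14004683e+00, -2.03006378e-04,  4.39791442e-01]), 'wrist_force': array([ 0.5067859 , -0.58238979, -0.76239673]), 'wrist_torque': array([-0.00715257, -0.0051576 ,  0.00949852]), 'grip_force': 0.0, 'grip_width': 1.0009268668961586}
{'fx': 477.5051600956001, 'fy': 477.5051600956001, 'cx': 326.66099143050405, 'cy': 201.01884004959732, 'k1': -0.12283545622958399, 'origin': array([1571.2114937 ,  423.48346359,  934.20644249]), 'attitude': array([ 0.92172825, -0.02427615,  1.90249947])}
{'fx': 398.4879755155837, 'fy': 398.4879755155837, 'cx': 314.2315468654462, 'cy': 196.78654137549984, 'k1': -0.02401571140827675, 'origin': array([ 412.88953174,  102.44569638, 1197.87978422]), 'attitude': array([ 0.08635381, -0.01423594, -1.55632071])}
```

View pics/top0.png

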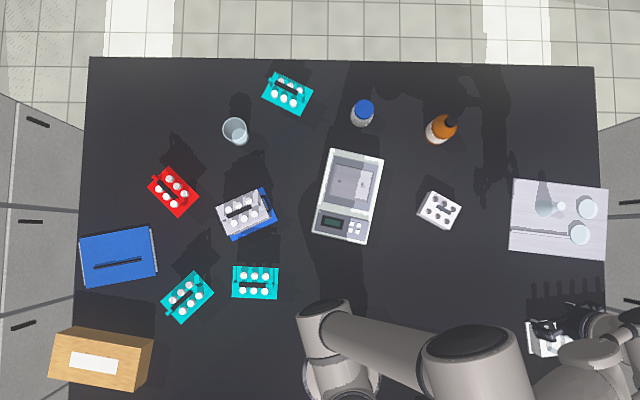

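View pics/scene0.png

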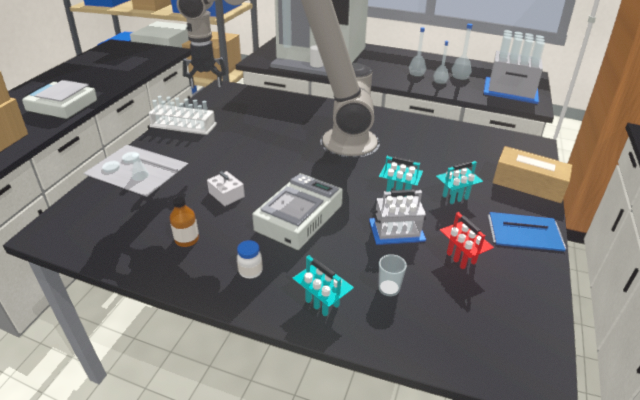

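The top view shows:
- heater at about (347,196), with its panel at (340,230)
- block at (439,210)
- steel rack on its blue-board stand at (247,212)
- bottle (440,128), jar (363,112), beaker (235,130)

There are five rack candidates: steel (247,212), red (173,191), and turquoise (288,92), (187,297) and (255,282). Only the steel one on the blue board fits the description. In the scene view it is at (400,215). I'll confirm it in a crop.

```bash
cat > h.py <<'E'
import numpy as np, cv2
from scipy.spatial.transform import Rotation as R
from bench import bot,capture
def K(c): return np.array([[c["fx"],0,c["cx"]],[0,c["fy"],c["cy"]],[0,0,1]]),np.array([c["k1"],0,0,0,0.])
def ray(c,px):
    k,d=K(c); u=cv2.undistortPoints(np.float64(px).reshape(-1,1,2),k,d)[:,0]
    v=np.c_[u[:,0],-u[:,1],-np.ones(len(u))]
    return R.from_euler("xyz",c["attitude"]).apply(v)
def plane(c,px,z):
    v=ray(c,px); o=np.array(c["origin"]); return o+v*((z-o[2])/v[:,2])[:,None]
def proj(c,P):
    q=R.from_euler("xyz",c["attitude"]).inv().apply(np.atleast_2d(P)-c["origin"])*[1,-1,-1]
    k,d=K(c); return cv2.projectPoints(q,np.zeros(3),np.zeros(3),k,d)[0][:,0]
E
python3 - <<'E'
import cv2,numpy as np
t=cv2.imread("pics/top0.png");s=cv2.imread("pics/scene0.png")
f=lambda a,k:cv2.resize(a,None,fx=k,fy=k,interpolation=cv2.INTER_CUBIC)
a=f(t[180:245,205:285],5); b=f(t[180:245,405:485],5)   # 400x325
r=np.hstack([a,b]); c=f(s[175:250,355:455],4)[:270]; d=f(s[160:228,190:290],4)[:270]
cv2.imwrite("pics/crop1.png",np.vstack([r,np.hstack([c,d])]))
h=f(t[140:252,300:395],5); cv2.imwrite("pics/crop2.png",h)
E
```

```text
(no output)
```

View pics/crop1.png

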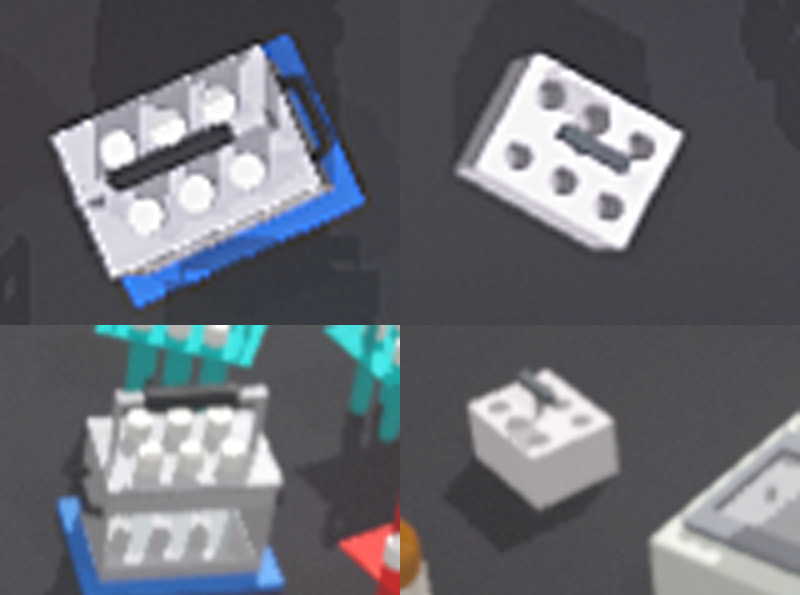

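View pics/crop2.png

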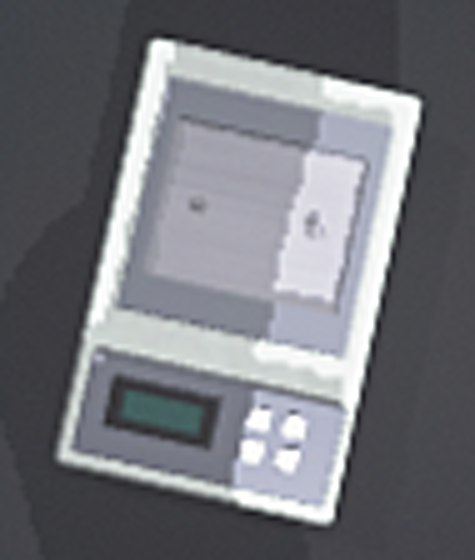

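The crop confirms the steel rack with its black grip on the blue-board stand; none of the red or turquoise ones fit. The block has its six holes, and the heater pegs are at about (339.1,180.2) and (362.3,184.6) in the top view. I'll measure these now.

```bash
cat > m.py <<'E'
from h import *
t=capture("top"); s=capture("scene")
def blob(c,px,sign,r,frac=.5):
    g=cv2.cvtColor(c["color"],cv2.COLOR_RGB2GRAY).astype(float)*sign; out=[]
    for x,y in px:
        for _ in range(3):
            x0,y0=int(round(x)),int(round(y)); w=g[y0-r:y0+r+1,x0-r:x0+r+1]; lo,hi=np.percentile(w,40),w.max()
            w=np.clip(w-lo-frac*(hi-lo),0,None); Y,X=np.mgrid[-r:r+1,-r:r+1]
            x,y=x0+(w*X).sum()/w.sum(),y0+(w*Y).sum()/w.sum()
        out.append((x,y))
    return np.array(out)
def fit(model,P):   # 2D rigid closed form: centre, yaw, residuals
    m=np.array(model,float); mc=m.mean(0); pc=P[:,:2].mean(0)
    a=m-mc; b=P[:,:2]-pc
    th=np.arctan2((a[:,0]*b[:,1]-a[:,1]*b[:,0]).sum(),(a*b).sum())
    Rm=np.array([[np.cos(th),-np.sin(th)],[np.sin(th),np.cos(th)]])
    return pc-Rm@mc,th,np.round(b-a@Rm.T,1)
cr=lambda p,ox,oy,k=5:np.array([((x+.5)/k-.5+ox,(y+.5)/k-.5+oy) for x,y in p])
G=[(20,30),(20,0),(20,-30),(-20,30),(-20,0),(-20,-30)]
E
cat > m1.py <<'E'
from m import *
holes=cr([(151,95),(197,117),(241,145),(118,155),(164,181),(209,206)],405,180)
caps=cr([(118,150),(167,128),(217,103),(145,216),(196,193),(246,170)],205,180)
pegs=cr([(197,203),(313,225)],300,140)
h2=blob(t,holes,-1,3); c2=blob(t,caps,1,3); p2=blob(t,pegs,-1,2)
for nm,a,b in(("h",holes,h2),("c",caps,c2),("p",pegs,p2)): print(nm,np.round(b-a,1).tolist())
print("block",fit(G,plane(t,holes,50)),fit(G,plane(t,h2,50)))
print("rack",fit(G,plane(t,caps,111)),fit(G,plane(t,c2,111)))
for P in(pegs,p2):
    q=plane(t,P,81); print("pegs",q,fit([(0,34),(0,-34)],q))
# block silhouette, grip bars
g=cv2.cvtColor(t["color"],cv2.COLOR_RGB2GRAY); 
for nm,x0,y0,x1,y1,th,sg in(("blk",405,180,485,245,150,1),("rackgrip",220,195,257,220,80,-1),):
    m=((g[y0:y1,x0:x1]>th) if sg>0 else (g[y0:y1,x0:x1]<th)).astype(np.uint8)
    cs=max(cv2.findContours(m,cv2.RETR_EXTERNAL,cv2.CHAIN_APPROX_NONE)[0],key=cv2.contourArea)
    rr=cv2.minAreaRect(cs); b=cv2.boxPoints(rr)+[x0,y0]
    z=50 if sg>0 else 150
    q=plane(t,b,z)[:,:2]; print(nm,rr[1],"centre",q.mean(0),"edges",[np.linalg.norm(q[i]-q[(i+1)%4]).round(1) for i in range(2)],[np.degrees(np.arctan2(*(q[(i+1)%4]-q[i])[::-1])).round(1) for i in range(2)])
# project estimates into scene for check
bc,bt,_=fit(G,plane(t,h2,50)); print("bar in scene",proj(s,[*bc,80]))
rc,rt,_=fit(G,plane(t,c2,111)); print("grip in scene",proj(s,[*rc,150]))
E
python3 m1.py
```

```text
h [[0.3, -0.0], [-0.4, 1.2], [-1.2, 1.5], [0.5, 0.3], [0.2, 0.1], [0.1, 0.3]]
c [[-0.1, -0.2], [0.6, 0.8], [0.6, 1.2], [1.4, -0.3], [1.2, -0.2], [0.7, 0.2]]
p [[-0.4, 0.7], [-0.5, -0.7]]
block (array([ 481.04601506, -279.96059016]), np.float64(-0.4970219149022577), array([[-0.2, -0.2],
       [ 1.7, -0.7],
       [ 0. ,  0.1],
       [-0.3,  0.4],
       [-0.7,  0.1],
       [-0.5,  0.3]])) (array([ 479.43897695, -279.72862493]), np.float64(-0.5200926969436882), array([[ 1.1, -0.5],
       [ 0.1,  0.7],
       [-1.9,  3.4],
       [-0.4, -1.4],
       [ 0.4, -1.2],
       [ 0.7, -1. ]]))
rack (array([463.5942269 , 287.52220253]), np.float64(0.4454839232569732), array([[-0.2, -0.9],
       [-0.7, -0.2],
       [ 0.4,  0. ],
       [ 0.2,  0.5],
       [ 0.2,  0.2],
       [ 0.2,  0.4]])) (array([462.95575301, 285.51144553]), np.float64(0.44713653707831746), array([[ 1.1,  1.3],
       [-2.2,  0.2],
       [-2.3,  0.3],
       [ 1.7, -1.2],
       [ 1.4, -1.1],
       [ 0.2,  0.4]]))
pegs [[557.96101383  18.61738898  81.        ]
 [546.51290334 -47.15517723  81.        ]] (array([552.23695859, -14.26889413]), np.float64(-0.17232958116185051), array([[-0.1, -0.6],
       [ 0.1,  0.6]]))
pegs [[555.86987688  19.62005618  81.        ]
 [548.39495936 -45.667514    81.        ]] (array([552.13241812, -13.02372891]), np.float64(-0.11399582549760469), array([[-0.1, -1.1],
       [ 0.1,  1.1]]))
blk (36.131832122802734, 28.94431495666504) centre [ 478.92191044 -275.76542518] edges [np.float64(85.3), np.float64(104.8)] [np.float64(-29.4), np.float64(-118.4)]
rackgrip (9.0, 20.0) centre [493.1758161  310.52279704] edges [np.float64(52.7), np.float64(23.8)] [np.float64(-89.1), np.float64(-178.3)]
bar in scene [[223.39948841 173.4672608 ]]
grip in scene [[401.30861145 189.88879279]]
```

```bash
cat > go.py <<'E'
import sys
from h import *
def go(x,y,z,yaw):
    o=bot.observe(); p=o["tool_pos"]; a=o["tcp_rot"][2]; d=np.array([x,y,z])-p
    c,s=np.cos(a),np.sin(a); dy=(yaw-a+np.pi)%(2*np.pi)-np.pi
    print("t",o["time"],"pos",p.round(1),"rot",o["tcp_rot"].round(3),"-> shift m",np.round([(d[0]*c+d[1]*s)/1e3,(d[0]*s-d[1]*c)/1e3,-d[2]/1e3],4),"spin deg",round(-np.degrees(dy),2),"F",o["wrist_force"].round(1),"w",round(o["grip_width"],3),o["grip_force"])
if __name__=="__main__": go(*map(float,sys.argv[1:5]))
E
python3 go.py 481 -280 180 1.074
python3 - <<'E'
from m import *
q=plane(t,cr([(180,118),(370,155),(340,310),(148,270)],300,140),83)[:,:2]
print("collar",q.round(1).tolist(),fit([(45.5,55.5),(45.5,-55.5),(-45.5,-55.5),(-45.5,55.5)],q))
q=plane(t,cr([(150,40),(422,100)],300,140),74)[:,:2];print("end",q,np.arctan2(*(q[0]-q[1])[::-1])-np.pi/2)
i=cv2.cvtColor(s["color"],cv2.COLOR_RGB2BGR)[170:250,245:350]
cv2.imwrite("pics/crop3.png",cv2.resize(i,None,fx=7,fy=7,interpolation=cv2.INTER_CUBIC))
E
```

```text
t 0.2 pos [ 223.5 -474.8  230.9] rot [-3.141 -0.     0.44 ] -> shift m [ 0.3159 -0.0666  0.0509] spin deg -36.34 F [-0.4 -0.2  0.1] w 1.002 0.0
collar [[606.0, 28.8], [586.7, -79.1], [498.4, -62.3], [519.3, 46.0]] (array([552.61441823, -16.63994139]), np.float64(-0.1869748547951698), array([[-1.6, -0.6],
       [-0.3,  0.5],
       [ 0.8,  0.4],
       [ 1.1, -0.3]]))
end [[ 652.51434409   45.87987026]
 [ 620.45055939 -110.42469722]] -0.20232966683439657
```

View pics/crop3.png

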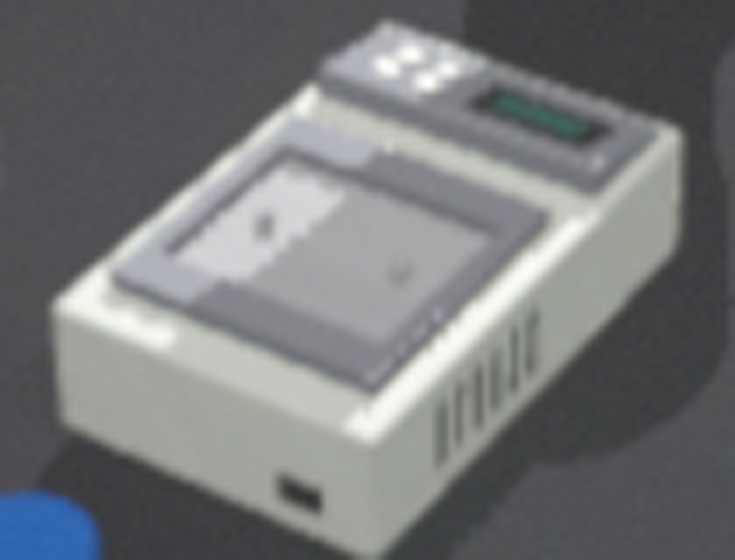

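The pegs show in the scene crop at (265,225) and (401,270), which is about (282.4,201.7) and (301.9,208.1) in the full picture. I'll cross-check them and start moving to the block.

```bash
python3 - <<'E'
from m import *
ps=cr([(401,270),(265,225)],245,170,7); pt=cr([(197,203),(313,225)],300,140)
for z in(78,81): 
    q=plane(s,ps,z); print("scene pegs",q[:,:2].round(1).tolist(),fit([(0,34),(0,-34)],q)[:2])
v1,v2=ray(t,pt),ray(s,ps)
for a,b in zip(v1,v2):
    A=np.c_[a,-b]; k=np.linalg.lstsq(A,s["origin"]-t["origin"],rcond=None)[0]
    X,Y=t["origin"]+a*k[0],s["origin"]+b*k[1]; print("tri",(X+Y)/2,"gap",X-Y)
# scene collar: outer-edge direction; opening corners
q=plane(s,cr([(288,155),(500,235)],245,170,7),79);print("far inner edge yaw",fit([(0,-1),(0,1)],q)[1])
# block and rack in scene
hs=cr([(499,82),(582,95),(519,101),(540,114)],190,160,4);print("blk holes scene",plane(s,hs,50).round(1)[:,:2].tolist())
cs=cr([(139,418-325),(181,418-325),(221,420-325),(149,455-325),(190,455-325),(232,452-325)],355,175,4)
print("caps scene",plane(s,cs,111-6).mean(0))
E
python3 -m creep '[[[0.02,-0.004,0],-4],[[0.06,-0.012,0],-10],[[0.10,-0.02,0.01],-16],[[0.14,-0.03,0.02],-22],[[0.18,-0.04,0.03],-28],[[0.22,-0.048,0.04],-34],[[0.26,-0.056,0.05],-36.3],[[0.29,-0.063,0.05],-36.3],[[0.31,-0.066,0.05],-36.3],[[0.316,-0.0666,0.051],-36.3],[[0.316,-0.0666,0.051],-36.3]]' 1
python3 go.py 481 -280 180 1.074
```

```text
scene pegs [[555.2, 19.3], [546.9, -45.6]] (array([551.05290317, -13.13384972]), np.float64(-0.1273165880417886))
scene pegs [[558.8, 20.7], [550.5, -43.9]] (array([554.62736327, -11.6040178 ]), np.float64(-0.12731658804178697))
tri [557.81521099  19.39275219  80.08375504] gap [ 0.5047922  -1.67391442  0.19120443]
tri [546.61495357 -46.69849921  77.67942127] gap [ 0.55427029 -1.76240606  0.30237896]
far inner edge yaw -0.19557594526713726
blk holes scene [[370.1, -9.8], [363.3, 59.0], [389.4, 14.4], [400.3, 36.0]]
caps scene [460.87983143 289.47534328 105.        ]
time: 1.5
tool_pos: [481.3, -280.0, 180.0]
tcp_rot: [-3.141, 0.0, 1.075]
wrist_force: [-0.6, 0.0, -0.3]
grip_width: 1.001
grip_force: 0.0
t 1.5 pos [ 481.3 -280.   180. ] rot [-3.141  0.     1.075] -> shift m [-0.0002 -0.0003  0.    ] spin deg 0.04 F [-0.6  0.  -0.3] w 1.001 0.0
```

```bash
python3 -m creep '[[[0,0,0.01],0],[[0,0,0.03],0],[[0,0,0.05],0],[[0,0,0.07],0],[[0,0,0.09],0],[[0,0,0.105],0],[[0,0,0.115],0],[[0,0,0.12],0],[[0,0,0.123],0],[[0,0,0.123],0]]' 1
python3 - <<'E'
from h import *
im=[]
for n,b in(("top",(400,170,500,260)),("scene",(180,130,280,220))):
    c=capture(n)["color"][:,:,::-1]; x0,y0,x1,y1=b
    im.append(cv2.resize(c[y0:y1,x0:x1],None,fx=4,fy=4,interpolation=cv2.INTER_CUBIC))
cv2.imwrite("pics/g1.png",np.hstack(im))
E
```

```text
time: 2.5
tool_pos: [481.1, -280.6, 57.4]
tcp_rot: [3.141, 0.0, 1.073]
wrist_force: [0.3, 0.5, -0.2]
grip_width: 1.005
grip_force: 0.0
```

View pics/g1.png

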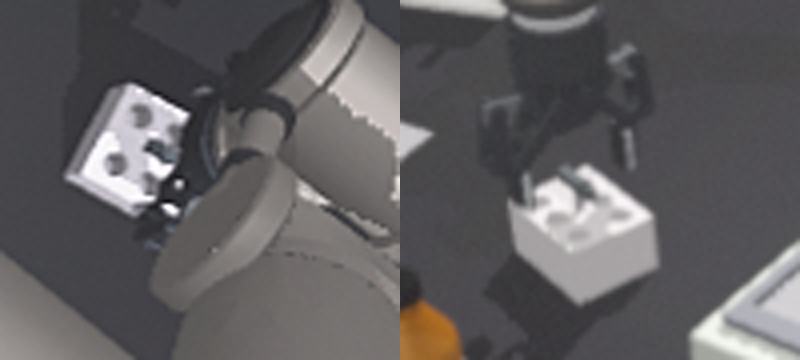

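The fingers straddle the T-bar (bar at about (577,183) in the right half), so I'll close and lift slowly.

```bash
python3 -m creep '[[[0,0,0],0],[[0,0,0],0],[[0,0,0],0],[[0,0,0],0],[[0,0,0],0],[[0,0,0],0],[[0,0,0],0],[[0,0,0],0],[[0,0,0],0],[[0,0,0],0]]' 0
python3 -m creep '[[[0,0,-0.002],0],[[0,0,-0.006],0],[[0,0,-0.012],0],[[0,0,-0.022],0],[[0,0,-0.037],0],[[0,0,-0.055],0],[[0,0,-0.075],0],[[0,0,-0.095],0],[[0,0,-0.11],0],[[0,0,-0.118],0],[[0,0,-0.12],0],[[0,0,-0.12],0]]'
python3 go.py 552.3 -14.5 178 1.386
```

```text
time: 3.6
tool_pos: [480.8, -280.0, 57.3]
tcp_rot: [-3.141, -0.0, 1.073]
wrist_force: [-3.3, 2.9, 4.0]
grip_width: 0.101
grip_force: 59.2
time: 4.8
tool_pos: [480.9, -280.1, 177.2]
tcp_rot: [-3.141, -0.0, 1.073]
wrist_force: [-0.3, -0.0, -7.9]
grip_width: 0.101
grip_force: 58.6
t 4.8 pos [ 480.9 -280.1  177.2] rot [-3.141 -0.     1.073] -> shift m [ 0.2675 -0.064  -0.0008] spin deg -17.91 F [-0.3 -0.  -7.9] w 0.101 58.58429789543152
```

```bash
python3 -m creep '[[[0.006,-0.0015,0],-1],[[0.02,-0.005,0],-2],[[0.045,-0.011,0],-4],[[0.075,-0.018,0],-6],[[0.107,-0.026,0],-8],[[0.14,-0.034,0],-10],[[0.172,-0.041,0],-12],[[0.202,-0.048,0],-14],[[0.23,-0.055,0],-16],[[0.252,-0.06,0],-17],[[0.263,-0.063,0],-17.9],[[0.2675,-0.064,0],-17.9]]'
python3 -m creep '[[[0,0,0],0],[[0,0,0],0],[[0,0,0],0]]'
python3 go.py 552.3 -14.5 135 1.386
python3 - <<'E'
from h import *
im=[]
for n,b in(("top",(300,140,400,250)),("scene",(235,120,335,230))):
    c=capture(n)["color"][:,:,::-1]; x0,y0,x1,y1=b
    im.append(cv2.resize(c[y0:y1,x0:x1],None,fx=4,fy=4,interpolation=cv2.INTER_CUBIC))
cv2.imwrite("pics/g2.png",np.hstack(im))
E
```

```text
time: 6.0
tool_pos: [552.2, -13.0, 176.9]
tcp_rot: [-3.141, 0.0, 1.389]
wrist_force: [-0.4, -0.5, -8.1]
grip_width: 0.099
grip_force: 58.5
time: 6.3
tool_pos: [552.4, -15.6, 177.3]
tcp_rot: [-3.142, 0.0, 1.384]
wrist_force: [0.6, -0.2, -7.8]
grip_width: 0.099
grip_force: 58.6
t 6.3 pos [552.4 -15.6 177.3] rot [-3.142  0.     1.384] -> shift m [ 0.0011 -0.0003  0.0423] spin deg -0.1 F [ 0.6 -0.2 -7.8] w 0.099 58.550400137901306
```

View pics/g2.png

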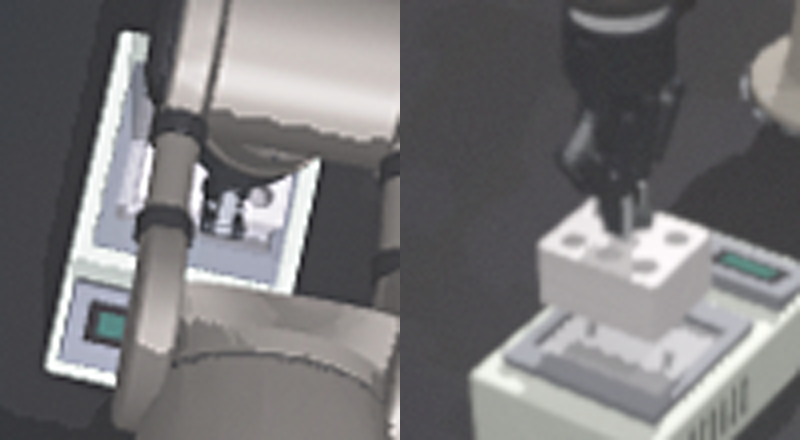

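The block hangs level over the pegs: top-face holes at (573,241), (612,252), (643,266) and (676,238), pegs at (590,330) and (668,357) in the right half. I'll compute the block centre and the pegs in the same camera.

```bash
python3 - <<'E'
from m import *
z=bot.observe()["tool_pos"][2]-57.4
H=cr([(173,241),(212,252),(243,266),(276,238)],235,120,4)
H2=blob(s,H,-1,2,.3); print(np.round(H2-H,1).tolist())
M=[(20,-30),(20,0),(20,30),(-20,30)]
for h in(H,H2): print("holes",fit(M,plane(s,h,50+z)))
C=cr([(140,241),(249,278),(312,240)],235,120,4)
print("top corners",fit([(38,-48),(38,48),(-38,48)],plane(s,C,50+z)))
C=cr([(141,298),(248,340),(307,287)],235,120,4)
print("bottom corners",fit([(38,-48),(38,48),(-38,48)],plane(s,C,z)))
O=cr([(105,358),(262,415),(350,322),(195,270)],235,120,4)
q=plane(s,O,83);print("collar outer",q[:,:2].round(1).tolist(),q.mean(0),fit([(1,-1.2),(1,1.2),(-1,1.2),(-1,-1.2)],q)[:2])
P=cr([(190,330),(268,357)],235,120,4);q=plane(s,P,80);print("pegs",q[:,:2],fit([(0,-34),(0,34)],q)[:2])
G=cv2.cvtColor(s["color"],cv2.COLOR_RGB2BGR)[165:235,250:335]
cv2.imwrite("pics/g3.png",cv2.resize(G,None,fx=8,fy=8,interpolation=cv2.INTER_CUBIC))
E
```

```text
[[0.0, -0.2], [-0.8, 0.4], [-0.2, 0.2], [0.2, 0.1]]
holes (array([553.22249118, -14.09253185]), np.float64(-0.18448071107853126), array([[ 1.1,  0.2],
       [-1.8,  1.4],
       [ 0.6, -1.6],
       [ 0.1, -0. ]]))
holes (array([553.85512774, -14.17403154]), np.float64(-0.20442423301536314), array([[ 0.1,  0.2],
       [ 0.3,  0.7],
       [ 0.6, -1.3],
       [-1. ,  0.4]]))
top corners (array([550.1162286 , -13.99680439]), np.float64(-0.2698328087794032), array([[ 2.7,  1.7],
       [-8.9, -2.9],
       [ 6.2,  1.2]]))
bottom corners (array([549.06395695, -18.01081743]), np.float64(-0.20139294397853488), array([[ 0.1,  2.2],
       [-0.6, -1.8],
       [ 0.4, -0.5]]))
collar outer [[607.3, -86.9], [626.7, 42.1], [504.1, 63.6], [484.1, -69.2]] [555.54018183 -12.58441201  83.        ] (array([555.54018183, -12.58441201]), np.float64(-0.1530721812855237))
pegs [[551.44766796 -44.51023548]
 [561.01403651  20.8594504 ]] (array([556.23085223, -11.82539254]), np.float64(-0.14531110473317407))
```

View pics/g3.png

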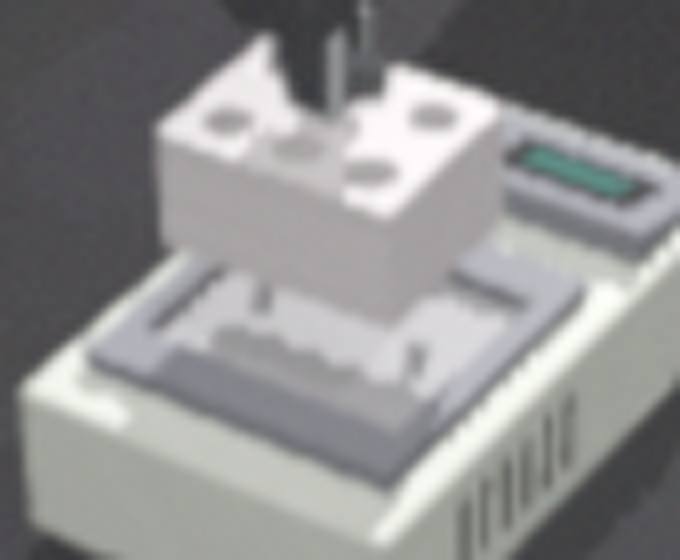

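The enlarged view puts the hole centres at (229,121), (300,147), (370,172) and (436,115), and the peg mid-heights at (262,297) and (415,358).

```bash
python3 - <<'E'
from m import *
z=bot.observe()["tool_pos"][2]-57.4; print(z)
f=lambda p:cr(p,250,165,8)
print("holes",fit([(20,-30),(20,0),(20,30),(-20,30)],plane(s,f([(229,121),(300,147),(370,172),(436,115)]),50+z)))
print("top",fit([(38,-48),(38,48),(-38,48)],plane(s,f([(158,128),(385,218),(503,105)]),50+z)))
print("bot",fit([(38,-48),(38,48),(-38,48)],plane(s,f([(163,243),(387,325),(500,232)]),z)))
print("pegs",fit([(0,-34),(0,34)],plane(s,f([(262,297),(415,358)]),80)))
print("pegtops",fit([(0,-34),(0,34)],plane(s,f([(262,283),(415,341)]),85)))
print("pegbase",fit([(0,-34),(0,34)],plane(s,f([(262,311),(414,377)]),75)))
q=plane(s,f([(90,360),(393,490),(585,290),(270,185)]),83);print("collar outer",q[:,:2].round(1).tolist(),q.mean(0),np.arctan2(*(q[1]-q[0])[:2])*-1)
E
```

```text
119.91894090478735
holes (array([552.90828074, -13.78699131]), np.float64(-0.18149769322490705), array([[ 0.1,  0.3],
       [ 0.4,  0.2],
       [ 0.3, -1. ],
       [-0.8,  0.5]]))
top (array([552.80573228, -14.04903658]), np.float64(-0.19567343119316527), array([[-0.7,  0.4],
       [ 2. ,  0.3],
       [-1.3, -0.7]]))
bot (array([553.32624122, -13.67808562]), np.float64(-0.22842590946210564), array([[ 0.9,  0.4],
       [-4.8, -0.5],
       [ 4. ,  0. ]]))
pegs (array([556.20405097, -11.86727981]), np.float64(-0.2065387901995784), array([[ 0.1,  0.3],
       [-0.1, -0.3]]))
pegtops (array([553.61469305, -12.80934029]), np.float64(-0.18643759836714305), array([[ 0.1,  0.8],
       [-0.1, -0.8]]))
pegbase (array([559.40749833, -10.87834627]), np.float64(-0.2427805625656223), array([[-0.1, -0.3],
       [ 0.1,  0.3]]))
collar outer [[609.2, -86.2], [637.8, 42.3], [506.7, 66.3], [486.9, -68.2]] [560.14582949 -11.46057576  83.        ] -0.2192958920705324
```

```bash
python3 -m creep '[[[0.001,0.0007,0.003],0],[[0.001,0.0007,0.01],0],[[0.001,0.0007,0.018],0],[[0.001,0.0007,0.025],0],[[0.001,0.0007,0.029],0],[[0.001,0.0007,0.031],0],[[0.001,0.0007,0.032],0],[[0.001,0.0007,0.032],0]]'
python3 go.py 553.3 -14.8 142.4 1.385
python3 -m creep '[[[0,0,0.001],0],[[0,0,0.002],0],[[0,0,0.003],0],[[0,0,0.004],0],[[0,0,0.005],0],[[0,0,0.005],0],[[0,0,0.005],0]]'
python3 go.py 553.3 -14.8 139.4 1.385
```

```text
time: 7.4
tool_pos: [553.5, -13.8, 145.3]
tcp_rot: [3.141, 0.0, 1.386]
wrist_force: [0.3, 0.3, -7.5]
grip_width: 0.104
grip_force: 58.5
t 7.4 pos [553.5 -13.8 145.3] rot [3.141 0.    1.386] -> shift m [-0.001   0.      0.0029] spin deg 0.04 F [ 0.3  0.3 -7.5] w 0.104 58.52294683456421
time: 8.1
tool_pos: [553.3, -13.8, 140.2]
tcp_rot: [-3.141, 0.0, 1.386]
wrist_force: [-1.1, 0.5, -6.7]
grip_width: 0.098
grip_force: 58.6
t 8.1 pos [553.3 -13.8 140.2] rot [-3.141  0.     1.386] -> shift m [-0.001   0.0002  0.0008] spin deg 0.04 F [-1.1  0.5 -6.7] w 0.098 58.57326865196228
```

Underside is at about 83 mm, below the peg tips at 85, with no resistance, so the pegs are entering. I'll keep going gently.

```bash
python3 -m creep '[[[0,0,0.0007],0],[[0,0,0.0014],0],[[0,0,0.002],0],[[0,0,0.002],0]]' | grep -E 'pos|force'
python3 -m creep '[[[0,0,0.0007],0],[[0,0,0.0014],0],[[0,0,0.002],0],[[0,0,0.002],0]]'| grep -E 'pos|force'
```

```text
tool_pos: [553.0, -13.8, 138.1]
wrist_force: [-0.8, -0.2, -6.2]
grip_force: 58.6
tool_pos: [553.2, -13.8, 136.1]
wrist_force: [-1.5, -0.1, -6.8]
grip_force: 58.6
```

```bash
python3 -m creep '[[[0,0,0.0007],0],[[0,0,0.0014],0],[[0,0,0.002],0],[[0,0,0.002],0]]' | grep -E 'pos|rot|force'
python3 -m creep '[[[0,0,0.0005],0],[[0,0,0.001],0],[[0,0,0.001],0]]'| grep -E 'pos|force'
python3 -m creep '[[[0,0,0.0005],0],[[0,0,0.0005],0],[[0,0,0.0005],0]]'| grep -E 'pos|force'
```

```text
tool_pos: [553.3, -13.8, 134.2]
tcp_rot: [-3.141, 0.0, 1.386]
wrist_force: [-2.3, -0.6, -5.8]
grip_force: 58.7
tool_pos: [553.3, -13.8, 133.2]
wrist_force: [-3.0, -0.7, -6.4]
grip_force: 58.7
tool_pos: [553.3, -13.9, 133.0]
wrist_force: [-4.0, -1.8, -2.1]
grip_force: 59.1
```

```bash
python3 -m creep '[[[0,-0.0003,0.0003],0],[[0,-0.0006,0.0006],0],[[0,-0.0006,0.0006],0]]'| grep -E 'pos|force'
python3 -m creep '[[[0,0,0.0004],0],[[0,0,0.0008],0],[[0,0,0.0008],0]]'| grep -E 'pos|force|rot'
```

```text
tool_pos: [553.0, -14.0, 132.8]
wrist_force: [-4.4, -1.9, -0.3]
grip_force: 59.6
tool_pos: [552.9, -14.1, 132.7]
tcp_rot: [3.14, 0.001, 1.386]
wrist_force: [-7.9, -2.5, 4.9]
grip_force: 60.3
```

Vertical motion has stopped at about 75 mm underside with contact force, so the block is home. I'll ease the push, open and retreat.

```bash
python3 -m creep '[[[0,0,-0.0006],0],[[0,0,-0.001],0],[[0,0,-0.001],0]]'| grep -E 'pos|force|rot'
python3 -m creep '[[[0,0,0],0],[[0,0,0],0],[[0,0,0],0],[[0,0,0],0],[[0,0,0],0],[[0,0,0],0],[[0,0,0],0],[[0,0,0],0]]' 1
python3 -m creep '[[[0,0,-0.003],0],[[0,0,-0.01],0],[[0,0,-0.025],0],[[0,0,-0.05],0],[[0,0,-0.08],0],[[0,0,-0.11],0],[[0,0,-0.135],0],[[0,0,-0.15],0],[[0,0,-0.155],0],[[0,0,-0.155],0]]'
python3 go.py 462.8 288.2 285 2.0163
python3 - <<'E'
from h import *
c=capture("scene")["color"][165:235,250:335,::-1]
cv2.imwrite("pics/g4.png",cv2.resize(c,None,fx=8,fy=8,interpolation=cv2.INTER_CUBIC))
E
```

```text
tool_pos: [552.9, -14.0, 132.7]
tcp_rot: [3.141, 0.001, 1.386]
wrist_force: [-5.6, -2.2, -2.3]
grip_force: 59.3
time: 11.6
tool_pos: [552.8, -13.7, 132.4]
tcp_rot: [3.141, 0.0, 1.386]
wrist_force: [1.1, -0.5, 0.1]
grip_width: 1.0
grip_force: 0.0
time: 12.6
tool_pos: [552.9, -13.7, 288.1]
tcp_rot: [3.14, 0.0, 1.386]
wrist_force: [-0.3, 0.2, -0.7]
grip_width: 0.998
grip_force: 0.0
t 12.6 pos [552.9 -13.7 288.1] rot [3.14  0.    1.386] -> shift m [ 0.2801 -0.1441  0.0031] spin deg -36.12 F [-0.3  0.2 -0.7] w 0.998 0.0
```

View pics/g4.png

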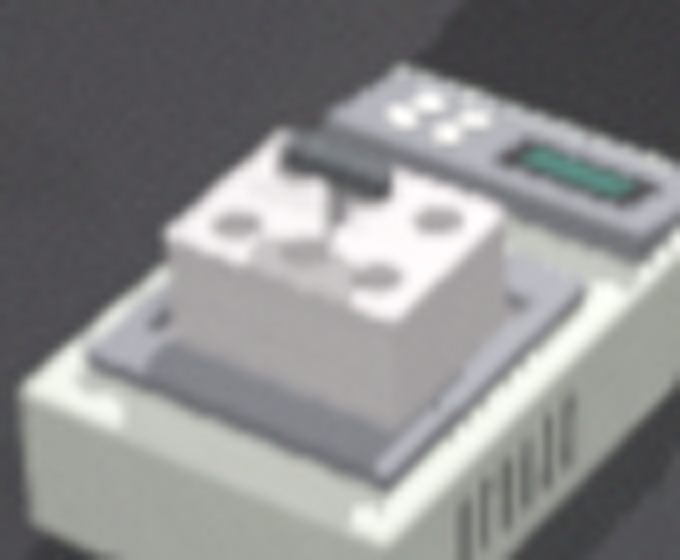

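The block sits square and level inside the collar with its T-bar upright, and looks home. Next I move to above the rack.

```bash
python3 - <<'E'
from m import *
print("grip scene",plane(s,cr([(193,398-325)],355,175,4),144), "grip top",plane(t,cr([(170,157)],205,180),150))
print("blk scene holes",fit([(20,-30),(20,0),(20,30),(-20,30)],plane(s,cr([(240,222),(303,252),(377,277),(438,219)],250,165,8),125)))
E
python3 -m creep '[[[0.02,-0.01,0],-3],[[0.055,-0.028,0],-8],[[0.095,-0.049,0],-14],[[0.135,-0.07,0],-20],[[0.175,-0.09,0],-26],[[0.21,-0.108,0],-32],[[0.24,-0.123,0.003],-36],[[0.262,-0.135,0.003],-36.1],[[0.275,-0.141,0.003],-36.1],[[0.28,-0.144,0.003],-36.1],[[0.28,-0.144,0.003],-36.1],[[0.28,-0.144,0.003],-36.1]]'
python3 go.py 462.8 288.2 124 2.0163
```

```text
grip scene [[467.15390611 291.64582661 144.        ]] grip top [[463.22568876 286.96897278 150.        ]]
blk scene holes (array([552.50727179, -12.48734469]), np.float64(-0.19940836239205095), array([[-1. ,  0.8],
       [ 1.6, -0.5],
       [ 0. ,  0. ],
       [-0.7, -0.3]]))
time: 13.95
tool_pos: [463.2, 287.1, 284.2]
tcp_rot: [-3.141, 0.001, 2.015]
wrist_force: [0.0, 0.0, 0.9]
grip_width: 1.0
grip_force: 0.0
t 13.95 pos [463.2 287.1 284.2] rot [-3.141e+00  1.000e-03  2.015e+00] -> shift m [1.100e-03 1.000e-04 1.602e-01] spin deg -0.09 F [0.  0.  0.9] w 1.0 0.0
```

```bash
python3 -m creep '[[[0.001,0,0.01],0],[[0.001,0,0.03],0],[[0.001,0,0.055],0],[[0.001,0,0.08],0],[[0.001,0,0.105],0],[[0.001,0,0.125],0],[[0.001,0,0.14],0],[[0.001,0,0.15],0],[[0.001,0,0.157],0],[[0.001,0,0.16],0],[[0.001,0,0.16],0]]'
python3 -m creep '[[[0,0,0],0],[[0,0,0],0],[[0,0,0],0],[[0,0,0],0],[[0,0,0],0],[[0,0,0],0],[[0,0,0],0],[[0,0,0],0],[[0,0,0],0],[[0,0,0],0]]' 0
```

```text
time: 15.05
tool_pos: [462.5, 288.8, 124.4]
tcp_rot: [3.142, 0.0, 2.016]
wrist_force: [0.2, 0.1, 0.8]
grip_width: 1.0
grip_force: 0.0
time: 16.05
tool_pos: [462.7, 289.1, 124.8]
tcp_rot: [3.141, 0.0, 2.016]
wrist_force: [-0.3, 1.5, 5.2]
grip_width: 0.128
grip_force: 59.7
```

```bash
python3 -m creep '[[[0,0,-0.001],0],[[0,0,-0.003],0],[[0,0,-0.006],0],[[0,0,-0.01],0],[[0,0,-0.015],0],[[0,0,-0.015],0],[[0,0,-0.015],0]]'
python3 -m creep '[[[0,0,-0.004],0],[[0,0,-0.012],0],[[0,0,-0.024],0],[[0,0,-0.04],0],[[0,0,-0.06],0],[[0,0,-0.08],0],[[0,0,-0.1],0],[[0,0,-0.12],0],[[0,0,-0.137],0],[[0,0,-0.15],0],[[0,0,-0.157],0],[[0,0,-0.16],0]]'
python3 go.py 552.9 -14 299 1.385
```

```text
time: 16.75
tool_pos: [462.4, 289.0, 139.5]
tcp_rot: [3.141, 0.0, 2.016]
wrist_force: [-0.3, 0.2, -4.2]
grip_width: 0.125
grip_force: 58.5
time: 17.95
tool_pos: [462.5, 289.0, 300.6]
tcp_rot: [3.14, 0.0, 2.016]
wrist_force: [-0.8, -0.0, -5.4]
grip_width: 0.129
grip_force: 58.6
t 17.95 pos [462.5 289.  300.6] rot [3.14  0.    2.016] -> shift m [-0.3124 -0.0488  0.0016] spin deg 36.15 F [-0.8 -0.  -5.4] w 0.129 58.61642360687256
```

```bash
python3 -m creep '[[[-0.005,-0.001,0],1],[[-0.016,-0.0025,0],2.5],[[-0.034,-0.005,0],5],[[-0.058,-0.009,0],8],[[-0.086,-0.013,0],11.5],[[-0.115,-0.018,0],15],[[-0.145,-0.0225,0],18.5],[[-0.175,-0.027,0],22],[[-0.204,-0.032,0],25.5],[[-0.232,-0.036,0],29],[[-0.256,-0.04,0],32],[[-0.276,-0.043,0],34]]'
python3 -m creep '[[[-0.014,0.006,0],1],[[-0.024,0.011,0],1.8],[[-0.029,0.013,0],2.1],[[-0.029,0.013,0],2.1],[[-0.029,0.013,0],2.1]]'
python3 go.py 552.9 -14 269 1.385
```

```text
time: 19.15
tool_pos: [542.2, 18.9, 298.5]
tcp_rot: [-3.14, 0.001, 1.418]
wrist_force: [-0.3, 0.5, -4.7]
grip_width: 0.131
grip_force: 58.5
time: 19.65
tool_pos: [550.7, -8.7, 299.4]
tcp_rot: [-3.141, -0.0, 1.386]
wrist_force: [0.0, -0.4, -4.5]
grip_width: 0.13
grip_force: 58.6
t 19.65 pos [550.7  -8.7 299.4] rot [-3.141 -0.     1.386] -> shift m [-0.0048  0.0031  0.0304] spin deg 0.09 F [ 0.  -0.4 -4.5] w 0.13 58.562334179878235
```

```bash
python3 -m creep '[[[-0.001,0.001,0.002],0],[[-0.002,0.002,0.006],0],[[-0.004,0.003,0.012],0],[[-0.005,0.003,0.019],0],[[-0.005,0.003,0.024],0],[[-0.005,0.003,0.027],0],[[-0.005,0.003,0.028],0],[[-0.005,0.003,0.028],0],[[-0.005,0.003,0.028],0],[[-0.005,0.003,0.028],0]]'
python3 go.py 552.9 -14 271.5 1.385
python3 - <<'E'
from h import *
c=capture("scene")["color"][85:235,240:345,::-1]
cv2.imwrite("pics/g5.png",cv2.resize(c,None,fx=4,fy=4,interpolation=cv2.INTER_CUBIC))
E
```

```text
time: 20.65
tool_pos: [553.1, -14.7, 271.7]
tcp_rot: [3.141, 0.0, 1.386]
wrist_force: [0.5, -0.7, -4.2]
grip_width: 0.127
grip_force: 58.5
t 20.65 pos [553.1 -14.7 271.7] rot [3.141 0.    1.386] -> shift m [ 0.0007 -0.0003  0.0002] spin deg 0.04 F [ 0.5 -0.7 -4.2] w 0.127 58.518449664115906
```

View pics/g5.png

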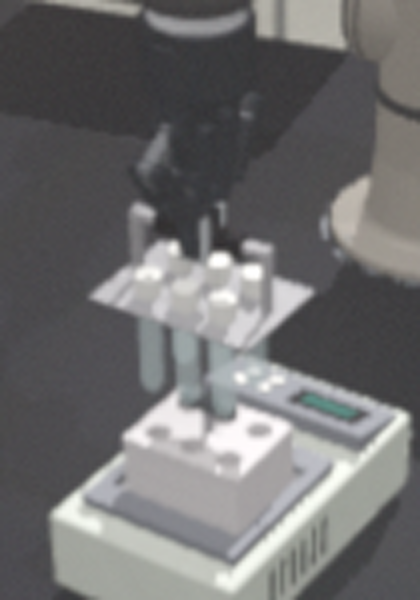

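The rack hangs level over the block. In the crop:
- front tube ends at about (152,388), (189,402) and (224,415)
- their holes at (160,432), (196,446) and (230,459)
- plate corners at (90,295), (222,347) and (315,290)

I'll compute the residual offset from these.

```bash
python3 - <<'E'
from m import *
f=lambda p:cr(p,240,85,4)
ze=bot.observe()["tool_pos"][2]-108.7; print("tube end z",ze)
print("block",fit([(20,-30),(20,0),(20,30),(-20,30)],plane(s,f([(160,432),(196,446),(230,459),(260,430)]),125)))
print("tubes",fit([(20,-30),(20,0),(20,30)],plane(s,f([(152,388),(189,402),(224,415)]),ze+1)))
print("caps",fit([(20,-30),(20,0),(20,30),(-20,0),(-20,30)],plane(s,f([(148,273),(185,287),(222,298),(219,261),(252,271)]),ze+95)))
print("plate",fit([(43,-63),(43,63),(-43,63)],plane(s,f([(90,295),(222,347),(315,290)]),ze+77)))
hi=cv2.cvtColor(t["color"],cv2.COLOR_RGB2BGR)
E
```

```text
tube end z 162.84308453147094
block (array([552.89642195, -10.94579553]), np.float64(-0.18813392023367634), array([[-0.5, -0.1],
       [ 0.3,  1. ],
       [ 0.3, -0.3],
       [-0.1, -0.5]]))
tubes (array([555.21928733, -13.86661204]), np.float64(-0.2012541535802506), array([[-0.2, -0.7],
       [ 0.2,  0.8],
       [-0.1, -0. ]]))
caps (array([554.4945637 , -14.39345913]), np.float64(-0.18898421963470582), array([[-0.9, -0. ],
       [ 1. ,  0.8],
       [-0.8, -0.5],
       [ 1.1,  1.8],
       [-0.5, -2. ]]))
plate (array([551.02389471, -19.64426004]), np.float64(-0.23683581861291336), array([[ 3.2,  5.5],
       [ 0.6, -9.2],
       [-3.8,  3.6]]))
```

```bash
python3 -m creep '[[[0.0007,-0.0002,0],0],[[0.0014,-0.0004,0],0],[[0.002,-0.0005,0],0],[[0.002,-0.0005,0],0],[[0.002,-0.0005,0],0],[[0.002,-0.0005,0],0],[[0.002,-0.0005,0],0],[[0.002,-0.0005,0],0]]'
python3 -c "
from bench import bot
print(bot.observe()['joint_velocities'].round(3)); print(bot.hand_in())"
```

```text
time: 21.6
tool_pos: [552.8, -12.7, 271.4]
tcp_rot: [3.142, 0.0, 1.386]
wrist_force: [-0.8, -0.1, -4.0]
grip_width: 0.123
grip_force: 58.5
[ 0.    -0.    -0.002  0.001  0.002  0.001]
the job is handed in; nothing more can be done
None
```

I handed the job in at 21.6 s: the block is seated over both heater pegs and released, and the rack is held level over it, tube ends about 38 mm above the block and lined up with the holes to about 2 mm by camera; hand-in returned no verdict.

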